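Show the code on a board's back to the camera by mirror

TASK

Take the tall circuit board with the aluminium heat sink out of the storage rack and slide it edgewise into the slot of the single holder, fully home, in the middle of the slot's length and with its code sticker facing the mirror. Let go of it, then turn the sprung mirror until the camera sees the sticker in the middle of it, and finish holding the mirror still at that angle: it springs back when let go. Leave the other boards and the things on the bench where they are.

Things in the scene. Friction and masses are not known exactly. Their poses are not given: they have to be found in the camera images.
- board: Tall green board on edge in one rack slot: 100 mm long (own x), 4 thick (y), 100 tall (z). Grip: aluminium heat-sink bar 70 x 12 x 26 mm along the middle of its top edge (100 to 126 mm up). Parts 18 mm proud, 50 to 96 mm up, on the -y face; +y face bare but for the sticker. 0.11 to 0.23 kg. Origin: middle of bottom edge. Leans up to 5 degrees in a slot.
- sticker (a point): Centre of the white 30 x 30 mm code sticker (black square pattern) on the board's +y face: 10 mm towards the board's +x from its middle and 70 mm above its bottom edge.
- rack: Storage rack, fixed: black slotted block 110 x 136 x 50 mm with three slots along its x axis, at y = -45, 0 and +45 mm, each 7 mm wide, 40 mm deep (floor 10 mm above the table), flared lips up to 59 mm high. Origin: centre of its underside.
- holder: Inspection holder, fixed: black block 110 (x) x 60 (y) x 50 mm with one slot along its x axis through the middle (y = 0), 7 mm wide, open at both ends, floor 10 mm above the table, flared lips up to 59 mm high that widen the mouth to about 19 mm. Origin: centre of its underside. The mirror stands on its +y side.
- station: Aluminium profile 335 x 40 x 20 mm, fixed to the table, carrying the mirror near one end and the camera at the other. Origin: on the table under the mirror's vertical pivot axis; own x points along the profile to the camera.
- lens (a point): Centre of the front of the camera's lens (a grey camera on a post, its lens pointing straight at the mirror): 160 mm from the pivot axis along the station's x, 80 mm above the table. The middle of the mirror, the lens and the seated sticker are all about 80 mm above the table.
- mirror (a joint): Turn of the mirror about its vertical axis, rad. 0: parked, facing the camera (normal along station +x). At j the normal is turned j clockwise seen from above; 1.5 at most. A spring pulls it back to 0 (0.025 N m at 0, 0.075 at 1 rad). Mirror: black frame 72 wide, 62 tall, 52 to 114 mm above the table; the glass lies on the axis.
- mirror_tab (a point): Middle of the mirror's black finger tab, 140 mm above the table on the pivot axis, turning with the mirror: 10 mm thick along the mirror's normal (point x), 34 mm long along its face (point y), from 122 to 152 mm height. The place to grip the mirror.
- sight (a point): Where the camera looks by way of the mirror, as its monitor shows: origin on the pivot axis 80 mm up, x axis along the sight line after the mirror, turning twice as far as the mirror. It points at the sticker when the mirror's normal halves the angle between the directions from the axis to lens and sticker.
- board_b: Bystander: low green board 100 x 4 x 72 mm in another slot of the rack. Origin: middle of the bottom edge.
- board_c: Bystander: low green board 85 x 4 x 80 mm in another slot of the rack. Origin: middle of the bottom edge.
- relay: Bystander: black relay 29 x 24 x 17 mm with short pins, on the table between holder and profile. Origin: centre of its underside.
- tape: Bystander: grey ring (tape core), 90 mm across, 19 mm high, lying flat. Origin: centre of its underside.
- transformer: Bystander: transformer with copper coil, 50 x 52 x 42 mm. Origin: centre of its underside.
- dish: Bystander: steel dish, 100 mm across, 35 mm high. Origin: centre of its underside.
- driver: Bystander: screwdriver lying on the table. Origin: under its middle.
- jar: Bystander: clear jar, 60 mm across, 75 mm high. Origin: centre of its underside.
Things that resemble listed ones, but are neither listed nor needed, are in the scene too. Leave any pink look-alike of the holder alone.

How it is judged:
On the way:
1. the tall board stands fully home in the holder's slot, sticker towards the mirror, let go (x of board in the frame of holder between -0.02 and 0.02 m and y of board in the frame of holder between -0.006 and 0.006 m and z of board in the frame of holder below 0.014 m and angle between board's own z axis and vertical below 0.14 rad and angle between the x axis of board and the x axis of holder, either way round below 0.12 rad and y of mirror_tab in the frame of board above 0.05 m and contact force between the fingers and board below 0.3 N), for 0.2 s.
At the end, for the whole second after the job is handed in: The board stands in the slot (within 4 mm of its floor, 20 mm of its middle, 8 degrees of upright), sticker towards the mirror, fingers off it; the camera's sight line by the mirror passes within 18 mm sideways of the sticker's centre; fingers press the mirror (over 1 N) and it is still (all of step 1 and y of sticker in the frame of sight between -0.018 and 0.018 m and x of sticker in the frame of sight above 0.05 m and contact force between the fingers and mirror above 1 N and velocity of joint mirror between -0.1 and 0.1 rad/s); the arm keeps its last pose, push and grip.
It fails at once if another board in the rack is moved by more than 25 mm (distance of any of board_b, board_c from where it was at the start of the episode above 0.025 m).
It fails at once if relay, tape core, transformer, dish, screwdriver or jar is moved by more than 30 mm (distance of any of relay, tape, transformer, dish, driver, jar from where it was at the start of the episode above 0.03 m).
It also fails if it takes over 54 s, if anything falls off the work surface, if the arm or the gripper's body presses on something with over 40 N, if the wrist force passes 120 N, or if a joint passes its speed limit or range.

ROBOT

A 6-joint arm with a two-finger parallel gripper is mounted at the origin on the work surface. World frame = base frame: x ahead of the robot, y to its left, z up, the work surface at z = 0. Lengths are in m, angles in rad, forces in N, time in s.
With the tool pointing down it reaches from about 0.25 to 0.725 m from the base axis. Payload 4 kg.
Tool frame: the origin (TCP) lies on the centre line of the jaws, within the pads' length; the fingertips stand ahead of it and the grasp point (between the pads) lies 3 mm ahead of it (bot.tcp_to_tips is the z of the fingertips in the tool frame, in m); z points along the fingers, y is the line along which they close (so a half turn about z gives the same grasp; the last joint's range is limited). The gripper opens to 85 mm and grips with 20 to 120 N. Pads are 22 mm wide; open, the fingers measure 114 mm over their backs; the gripper's body (76 mm by 85 mm) begins 54 mm behind the grasp point. The pads swing forward as they close: fully open they stand 13 mm farther back than shut.
Start: joints at [-1.215, 0.241, 0.005, 1.335, 0, 1.571], TCP at [0.174, -0.469, 0.253] pointing down, gripper open.
Joint ranges: [-2.72, 2.72], [-1.05, 1.87], [-1.09, 1.28], [-1.99, 2.15], [-1.42, 1.44], [-3.14, 3.14]. Speed limits (rad/s): [2.79, 2.79, 3.14, 3.14, 3.14, 3.14].

INTERFACE

Orientations are given as a unit quaternion [x, y, z, w].
In Python, from workcell import telemetry, camera, camera_params, ticket, boxes_of, cut_out, spot_point, bot gives the robot as it stands.
- The arm moves only by the shell command python3 -m creep 'ROWS'. ROWS is text: rows parted by semicolons, each of 5 numbers parted by spaces: the opening, from 0 (shut) to 1 (fully open), then the shift along the tool's x, y, z in units of 150 mm (1.0 is 150 mm), then the turn about the tool's z in units of 180 degrees (1.0 is 180 degrees). In form: claw x y z turn; .... A call has 1 to 12 rows; each row is the pose to reach, as a shift and turn from the pose commanded when the call began, along the tool's axes at that moment, turning the shorter way round; what a row does not reach only later rows make up. A row lasts 1/8 s, in which the tool goes at most 62.5 mm and 10.7 degrees, less where a joint would pass 70% of its speed; a pose out of reach is approached as far as the arm can. A call with a number of a shift or a turn outside -1 to 1 is refused whole. A call with a gripper value outside its range is refused whole. The fingers move at their own pace and stop on an object; the grip force is fixed at half the most. Time passes only in rows, so rows that repeat a pose let the fingers close. It gives the time, the measured TCP pose, the force, the opening and the grip force at its end, in the units of the state.
- telemetry.get_obs(): the state, without advancing time (a new reading comes with each control period).
- camera(name): name is "scene" or "top" or "wrist"; returns the picture (384x512x3 uint8, red, green, blue); there is no depth.
- camera_params(name): a dict with "camera_matrix" (3x3 intrinsics, pixels), "k1" (the pictures are not rectified: a ray, as slopes to the right and down, at radius r is drawn at 1 + k1 r^2 times it, then the intrinsics apply), "eye" and "attitude" of the camera in the world. Camera axes: x right, y down, z forward; pixel columns grow to the right and rows downward; lengths in m; the calibration is good to about 2 mm. A picture is of the moment at which its call begins: read the wrist's pose just before it. camera_params takes no time and is no camera call; for the wrist camera it gives the pose at the moment of the call.
- ticket.job_done(): hands the job in; it is judged then, once.
Trained networks look in the newest picture that a camera, given by its name, has taken for a name from the list of things; names that differ only in an ending like _2 or _b are one class to them, and where a whole thing is asked for, a point or a joint stands for the part that bears it (a point fixed in the world has none). Each returns a list of dicts, best first, with "conf" (0 to 1); they miss things now and then, are a little off and sometimes report something else, mostly with a low value. They report only what shows in the picture. A call takes as long as a camera call. They do not tell look-alikes from the thing itself.
- boxes_of(thing, camera): "at" ([x, y, z] in m, in world coordinates, good to about 4 mm: the middle of the surface that is visible of it).
- cut_out(thing, camera): "pixels" (384x512 bool, what is visible of it).
- spot_point(thing, camera): "at" ([x, y, z] in m, in world coordinates, good to about 4 mm: a listed point, or the origin of a listed thing).
The state is a dict: "clock": time; "joint_pos": joint angles; "joint_vel": joint speeds; "tau": joint torques, N m; "eef_pos": TCP position; "tool_rot": TCP orientation; "ft_force": force on the tool from outside, world axes, zero at the start; "ft_torque": the same for the moment, N m; "grip_width": finger opening in m; "grasp_force": force on a finger pad.
Only numpy, scipy, OpenCV 4.12 (cv2) and the standard library are available. Lean on these libraries where they do the work, as an engineer would, in place of code of your own. Each camera call takes 0.05 s, during which the arm holds its last target. There are 200 camera calls.

## Working session

There is one attempt and no reset: what is moved stays moved. The work goes in short steps, Python scripts to look and compute and a shell command to move; the robot and the scene stay as the last step left them, time stands still between calls to the robot, and variables do not carry over. Pictures are saved under pics/ and viewed, at most 13 in all, crops included, and the job is handed in when it is done.

```bash
ls; mkdir -p pics; python3 - <<'E'
from workcell import *
import cv2,numpy as np
o=telemetry.get_obs();print(o['clock'],o['eef_pos'],o['tool_rot'],bot.tcp_to_tips)
for c in ("scene","top"):
    im=camera(c);cv2.imwrite(f'pics/{c}0.png',cv2.cvtColor(im,cv2.COLOR_RGB2BGR))
    p=camera_params(c);print(c,p['eye'],p['attitude'])
    for t in ("board","sticker","rack","holder","station","lens","mirror_tab","board_b","relay"):
        print(t,[(np.round(d['at'],3).tolist(),round(d['conf'],2)) for d in spot_point(t,c)][:4])
E
```

```text
pics
0.0 [ 0.17397626 -0.46813358  0.2524154 ] [ 9.84216946e-01  1.76963012e-01 -1.87665871e-04 -1.03009287e-03] 0.022
scene [1.38293401 0.32037681 1.03261997] [ 0.53375036  0.76441325 -0.2943338  -0.21012032]
board [([0.543, -0.368, 0.009], 0.87), ([0.551, -0.32, 0.014], 0.76), ([0.556, -0.278, 0.008], 0.54)]
sticker [([0.553, -0.367, 0.076], 0.68), ([0.43, 0.33, 0.0], 0.62), ([0.674, 0.118, -0.001], 0.56), ([0.721, -0.26, 0.001], 0.2)]
rack [([0.55, -0.324, -0.001], 0.86)]
holder [([0.448, -0.139, 0.001], 0.98), ([0.493, 0.007, -0.003], 0.92), ([0.549, -0.369, 0.077], 0.48)]
station [([0.581, 0.2, 0.002], 0.57)]
lens [([0.74, 0.2, 0.08], 0.96)]
mirror_tab [([0.587, 0.202, 0.141], 0.93)]
board_b [([0.543, -0.368, 0.009], 0.87), ([0.551, -0.32, 0.014], 0.76), ([0.556, -0.278, 0.008], 0.54)]
relay [([0.674, 0.116, -0.002], 0.71), ([0.555, -0.277, 0.009], 0.18)]
top [0.42763072 0.01580857 1.12988521] [-0.69443445  0.71543931 -0.04860594  0.05953861]
board [([0.554, -0.275, 0.01], 0.7), ([0.542, -0.371, 0.012], 0.69)]
sticker [([0.551, -0.37, 0.079], 0.9)]
rack [([0.547, -0.322, 0.006], 0.78)]
holder [([0.448, -0.134, 0.001], 0.88), ([0.495, 0.009, 0.0], 0.85), ([0.546, -0.322, 0.003], 0.64)]
station [([0.585, 0.204, 0.004], 0.91)]
lens [([0.743, 0.2, 0.081], 0.55)]
mirror_tab [([0.582, 0.201, 0.14], 0.63)]
board_b [([0.554, -0.275, 0.01], 0.7), ([0.542, -0.371, 0.012], 0.69)]
relay [([0.673, 0.113, -0.003], 0.54)]
```

View pics/scene0.png

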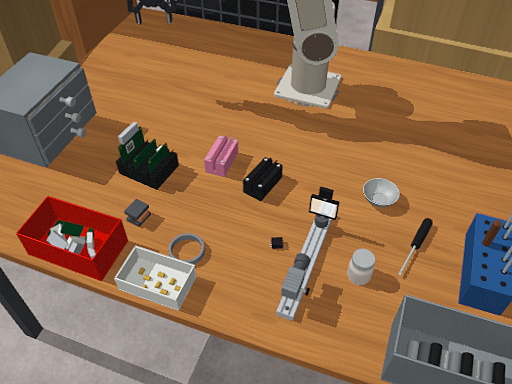

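View pics/top0.png

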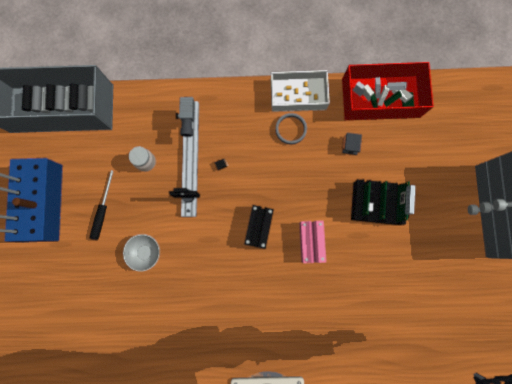

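The scene view shows two look-alike holders. The black one is at scene (263,178) / top (259,227), and the pink one is at scene (221,155) / top (313,242). The black one fits the description, and the task says to leave the pink one alone. The tall board with the heat sink is in the rack's outer slot at scene (130,140) / top (411,199), with its sticker facing +y. The mirror is at scene (324,205).

```bash
cat > h.py <<'E'
from workcell import *
import cv2,numpy as np
from scipy.spatial.transform import Rotation as R
def plan(x,y,z,yaw):
    "rows numbers to put TCP at x,y,z with tool x at world yaw (deg)"
    o=telemetry.get_obs();r=R.from_quat(o['tool_rot'])
    d=r.inv().apply(np.array([x,y,z])-o['eef_pos'])/.15
    a=r.as_matrix()[:,0];cur=np.degrees(np.arctan2(a[1],a[0]))
    t=-((yaw-cur+90)%180-90)/180
    print('cur',np.round(o['eef_pos'],4),'yaw',round(cur,2),'shift',np.round(d,3),'turn',round(t,4),'clock',round(o['clock'],2))
def rays(c,uv,p=None):
    p=p or camera_params(c);K=np.array(p['camera_matrix']);k=p['k1']
    m=np.c_[np.array(uv,float).reshape(-1,2),np.ones(len(np.array(uv).reshape(-1,2)))]@np.linalg.inv(K).T
    d=m[:,:2];u=d.copy()
    for _ in range(20):u=d/(1+k*(u**2).sum(1,keepdims=True))
    return np.array(p['eye']),R.from_quat(p['attitude']).apply(np.c_[u,np.ones(len(u))])
def onz(c,uv,z,p=None):
    e,d=rays(c,uv,p);return e+d*((z-e[2])/d[:,2])[:,None]
def save(c,n,crop=None,s=1):
    im=cv2.cvtColor(camera(c),cv2.COLOR_RGB2BGR)
    if crop:im=im[crop[1]:crop[3],crop[0]:crop[2]]
    cv2.imwrite(f'pics/{n}.png',cv2.resize(im,None,fx=s,fy=s,interpolation=cv2.INTER_CUBIC))
E
python3 - <<'E'
from h import *
im=camera('top')
for d in cut_out('holder','top')[:2]:
    m=d['pixels'];ys,xs=np.nonzero(m);P=onz('top',np.c_[xs,ys],.05)[:,:2]
    print(d['conf'],m.sum(),P.mean(0),cv2.minAreaRect((P*1000).astype(np.float32)),im[m].mean(0))
a=save('scene','crop',(90,100,350,230),3)
o=telemetry.get_obs();p=camera_params('wrist');r=R.from_quat(o['tool_rot'])
print(r.inv().apply(p['eye']-o['eef_pos']),(r.inv()*R.from_quat(p['attitude'])).as_matrix().round(3),p['camera_matrix'])
plan(.49,-.36,.30,-8)
E
```

```text
0.85 1026 [ 0.44734883 -0.13246523] ((447.381103515625, -131.65611267089844), (109.4076919555664, 67.38804626464844), 0.8003939986228943) [183.0662768  101.28947368 125.02534113]
0.58 861 [0.48970428 0.01082933] ((491.24346923828125, 11.183757781982422), (58.717342376708984, 109.99959564208984), 76.61235809326172) [32.60511034 30.87340302 30.19047619]
[ 0.07638283 -0.00015111 -0.12129463] [[ 0.    -0.955 -0.297]
 [ 1.     0.     0.   ]
 [-0.    -0.297  0.955]] [[286.40176233   0.         254.10080928]
 [  0.         286.40176233 188.99631176]
 [  0.           0.           1.        ]]
cur [ 0.1742 -0.4687  0.2533] yaw 20.39 shift [ 2.226  0.054 -0.311] turn 0.1577 clock 1.15
```

View pics/crop.png

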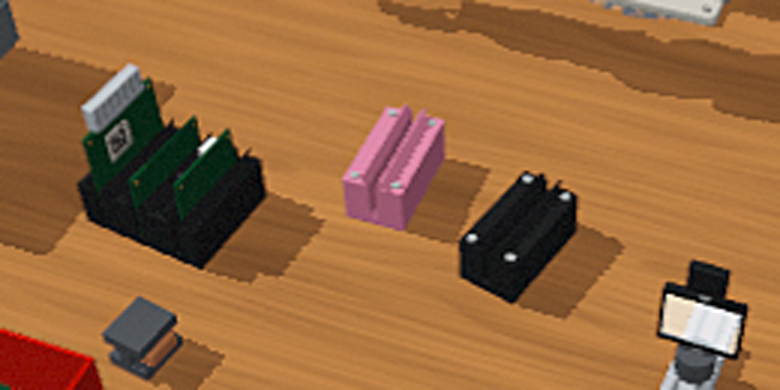

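The crop confirms it. The tall board with the silver heat sink is at the left end of the rack (crop 120,120), with its sticker facing the mirror side. The black holder is at crop (518,235), and the pink one (395,165) is the decoy.

```bash
python3 -m creep '1 0.4 0 -0.1 0;1 0.7 0 -0.2 0;1 1 0 -0.3 0' && python3 -m creep '1 0.4 0 0 0;1 0.8 0 0 0;1 1 0 0 0;1 1 0 0 0' && python3 -c "
from h import *
plan(.545,-.36,.30,-8)"
```

```text
clock: 1.52
eef_pos: [0.316, -0.4159, 0.2988]
tool_rot: [0.984, 0.177, 0.0, 0.0]
ft_force: [-0.0, -0.3, 0.0]
grip_width: 0.0853
grasp_force: 0.0
clock: 2.02
eef_pos: [0.4574, -0.3629, 0.2975]
tool_rot: [0.984, 0.179, -0.0, -0.0]
ft_force: [-0.0, 0.5, 0.0]
grip_width: 0.0855
grasp_force: 0.0
cur [ 0.4574 -0.3629  0.2975] yaw 20.61 shift [ 0.554  0.187 -0.017] turn 0.1589 clock 2.02
```

```bash
python3 -m creep '1 0.3 0.1 0 0.059;1 0.55 0.19 0 0.118;1 0.55 0.19 0 0.159;1 0.55 0.19 0 0.159' && cat > see.py <<'E'
from h import *
def sink():
    p=camera_params('wrist');im=camera('wrist')
    hsv=cv2.cvtColor(im,cv2.COLOR_RGB2HSV)
    for t in ('board','sticker','rack'):
        print(t,[(np.round(d['at'],3).tolist(),round(d['conf'],2)) for d in spot_point(t,'wrist')][:4])
    for d in cut_out('board','wrist')[:3]:
        m=d['pixels'];ys,xs=np.nonzero(m);print(d['conf'],m.sum(),xs.mean(),ys.mean())
    return im,p
E
python3 - <<'E'
from see import *
im,p=sink();cv2.imwrite('pics/w1.png',cv2.cvtColor(im,cv2.COLOR_RGB2BGR))
np.savez('w1.npz',e=p['eye'],a=p['attitude'],im=im)
E
```

```text
clock: 2.52
eef_pos: [0.542, -0.3628, 0.2978]
tool_rot: [0.997, -0.071, -0.001, -0.0]
ft_force: [-0.7, 0.0, -0.6]
grip_width: 0.0858
grasp_force: 0.0
board [([0.542, -0.367, 0.012], 0.78), ([0.555, -0.319, 0.012], 0.69), ([0.555, -0.276, 0.013], 0.59)]
sticker [([0.55, -0.371, 0.086], 0.62), ([0.543, -0.368, 0.009], 0.61)]
rack [([0.549, -0.318, -0.004], 0.8)]
0.9 1035 187.55072463768116 162.44347826086957
0.85 1451 265.23638869745 164.62991040661612
0.66 718 224.3342618384401 156.3983286908078
```

View pics/w1.png

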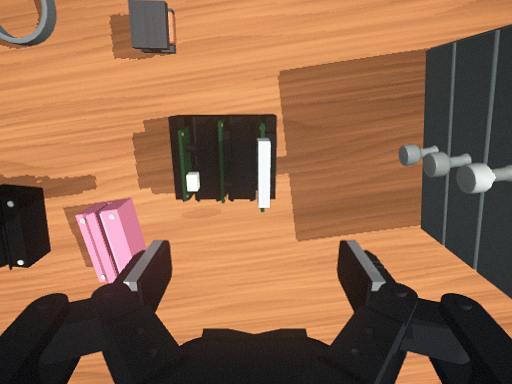

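The wrist view shows the rack at (222,155), with the heat-sink bar top at about (264,173) and slots nearly parallel to the tool x axis. The pink holder is at (115,235) and the black holder is cut off at the left edge (20,225).

```bash
python3 - <<'E'
from h import *
z=np.load('w1.npz');im=z['im'];p=camera_params('wrist');p['eye']=z['e'];p['attitude']=z['a']
m=(im.min(2)>170).astype(np.uint8);m[:,:245]=0;m[:,285:]=0;m[:120]=0;m[230:]=0
ys,xs=np.nonzero(m);r=cv2.minAreaRect(onz('wrist',np.c_[xs,ys],.136,p)[:,:2].astype(np.float32)*1000);print(len(xs),r)
c=r[0];plan(c[0]/1000,c[1]/1000,.185,-8)
E
```

```text
811 ((543.419677734375, -372.79248046875), (12.118316650390625, 69.42322540283203), 82.05992889404297)
cur [ 0.5419 -0.3626  0.2989] yaw -8.24 shift [0.019 0.065 0.76 ] turn -0.0013 clock 2.77
```

The measured bar is 12.1 x 69.4 mm, against 12 x 70 given. Descending now.

```bash
python3 -m creep '0.6 0.019 0.065 0.3 0;0.6 0.019 0.065 0.6 0;0.6 0.019 0.065 0.8 0;0.6 0.019 0.065 0.8 0' && python3 -c "
from h import *
plan(.5434,-.3725,.133,-8)"
```

```text
clock: 3.28
eef_pos: [0.542, -0.3713, 0.1755]
tool_rot: [0.997, -0.072, -0.003, -0.002]
ft_force: [-0.5, 0.1, 0.5]
grip_width: 0.0514
grasp_force: 0.0
cur [ 0.542  -0.3713  0.1755] yaw -8.23 shift [0.012 0.008 0.283] turn -0.0013 clock 3.27
```

```bash
python3 -m creep '0.6 0.006 0.008 0.15 0;0.6 0.006 0.008 0.29 0;0.6 0.006 0.008 0.29 0;0 0.006 0.008 0.29 0;0 0.006 0.008 0.29 0;0 0.006 0.008 0.29 0;0 0.006 0.008 0.29 0;0 0.006 0.008 0.29 0' && python3 -m creep '0 0 0 -0.1 0;0 0 0 -0.2 0;0 0 0 -0.3 0;0 0 0 -0.3 0'
```

```text
clock: 4.28
eef_pos: [0.5459, -0.3726, 0.137]
tool_rot: [0.997, -0.071, 0.002, -0.001]
ft_force: [0.4, 3.4, 5.4]
grip_width: 0.0108
grasp_force: 58.3
clock: 4.78
eef_pos: [0.5458, -0.3751, 0.1826]
tool_rot: [0.997, -0.072, 0.002, 0.002]
ft_force: [0.2, -0.3, -1.8]
grip_width: 0.0108
grasp_force: 58.8
```

```bash
python3 -m creep '0 0 0 -0.3 0;0 0 0 -0.6 0;0 0 0 -0.6 0' && python3 -c "
from h import *
plan(.49,-.10,.272,-13.4)"
```

```text
clock: 5.15
eef_pos: [0.5464, -0.3754, 0.2751]
tool_rot: [0.997, -0.072, 0.004, 0.003]
ft_force: [-0.9, -0.9, -1.3]
grip_width: 0.0108
grasp_force: 58.9
cur [ 0.5464 -0.3754  0.2751] yaw -8.27 shift [-0.636 -1.763  0.006] turn 0.0285 clock 5.15
```

```bash
python3 -m creep '0 -0.13 -0.3 0 0;0 -0.25 -0.6 0 0;0 -0.36 -0.9 0 0;0 -0.36 -1 0 0' && python3 -m creep '0 -0.13 -0.3 0 0.015;0 -0.25 -0.6 0 0.0285;0 -0.27 -0.76 0 0.0285;0 -0.27 -0.76 0 0.0285;0 -0.27 -0.76 0 0.0285' && python3 - <<'E'
from h import *
plan(.492,.009,.272,-13.4)
p=camera_params('wrist');im=camera('wrist');np.savez('w2.npz',e=p['eye'],a=p['attitude'],im=im)
cv2.imwrite('pics/w2.png',cv2.cvtColor(im,cv2.COLOR_RGB2BGR))
for t in ('holder','board','sticker','mirror_tab'):print(t,[(np.round(d['at'],3).tolist(),round(d['conf'],2)) for d in spot_point(t,'wrist')][:4])
for d in cut_out('holder','wrist')[:2]:
    m=d['pixels'];ys,xs=np.nonzero(m);print(d['conf'],im[m].mean(0),xs.min(),xs.max(),ys.min(),ys.max())
E
```

```text
clock: 5.65
eef_pos: [0.5114, -0.2152, 0.269]
tool_rot: [0.997, -0.071, -0.001, -0.0]
ft_force: [1.0, -0.1, -2.3]
grip_width: 0.011
grasp_force: 59.1
clock: 6.28
eef_pos: [0.4876, -0.1089, 0.2695]
tool_rot: [0.994, -0.111, 0.0, -0.003]
ft_force: [0.1, 0.3, -1.2]
grip_width: 0.0106
grasp_force: 59.3
cur [ 0.4876 -0.1089  0.2695] yaw -12.71 shift [-0.144 -0.773 -0.012] turn 0.0038 clock 6.28
holder [([0.49, 0.01, -0.001], 0.78), ([0.45, -0.136, -0.001], 0.56)]
board [([0.558, -0.276, 0.015], 0.78), ([0.484, -0.105, 0.14], 0.71)]
sticker []
mirror_tab []
0.95 [54.87272367 40.47307997 32.72723674] 134 196 134 226
0.73 [228.81954375 161.21756895 184.5999319 ] 257 314 140 235
```

View pics/w2.png

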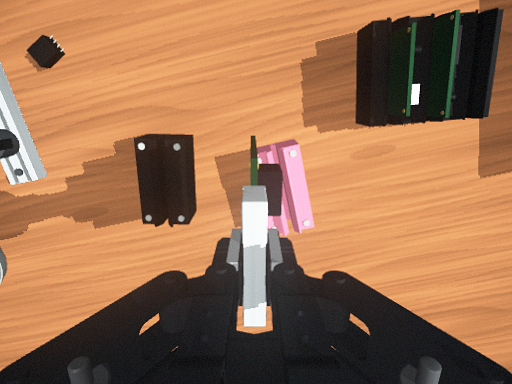

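The holder in hand's view is the black block at (165,180), with its four screw heads near (141,147), (177,147), (149,218) and (182,218). The board hangs square in the jaws at (255,200).

```bash
python3 - <<'E'
from h import *
z=np.load('w2.npz');im=z['im'];p=camera_params('wrist');p['eye']=z['e'];p['attitude']=z['a']
g=cv2.cvtColor(im,cv2.COLOR_RGB2GRAY);m=np.zeros_like(g);w=(slice(136,228),slice(136,192));m[w]=((g>110)&(im.max(2).astype(int)-im.min(2)<50))[w]
n,l,s,c=cv2.connectedComponentsWithStats(m)
k=[i for i in range(1,n) if 4<s[i,4]<90];print(c[k].round(1).tolist(),s[k,4])
Q=onz('wrist',c[k],.052,p)[:,:2];print(Q.round(4).tolist())
if len(k)==4:
    print('ctr',Q.mean(0)); 
    for a in range(4):
        for b in range(a):print(np.linalg.norm(Q[a]-Q[b]).round(4),np.degrees(np.arctan2(*(Q[a]-Q[b])[::-1])).round(1))
E
```

```text
[[141.0, 145.8], [176.3, 146.4], [148.1, 217.6], [180.7, 218.2]] [45 38 31 32]
[[0.5413, 0.0185], [0.5314, -0.0224], [0.4518, 0.0404], [0.4419, -0.0004]]
ctr [0.49161117 0.00905203]
0.042 -103.6
0.0921 166.2
0.1014 141.7
0.1012 -169.3
0.0922 166.2
0.042 -103.8
```

The screw pattern is a clean 92 x 42 mm rectangle centred at (0.4916, 0.0091) with yaw -13.7°. This agrees with the networks.

```bash
python3 -m creep '0 -0.05 -0.3 0 0.006;0 -0.1 -0.6 0 0.006;0 -0.13 -0.77 0 0.006;0 -0.13 -0.77 0 0.006;0 -0.13 -0.77 0 0.006' && python3 -c "
from h import *
plan(.494,.0085,.205,-13.7)"
```

```text
clock: 7.2
eef_pos: [0.4821, -0.061, 0.2707]
tool_rot: [0.997, -0.078, 0.001, -0.028]
ft_force: [1.1, 0.2, -2.0]
grip_width: 0.0103
grasp_force: 59.3
cur [ 0.4821 -0.061   0.2707] yaw -8.98 shift [ 0.007 -0.445  0.463] turn 0.0262 clock 7.2
```

```bash
python3 -c "
from h import *
o=telemetry.get_obs()
for k in ('joint_pos','joint_vel','tau','ft_force','ft_torque'):print(k,np.round(o[k],3))
print(R.from_quat(o['tool_rot']).as_matrix().round(3))"
```

```text
joint_pos [-0.158  0.207  0.006  1.372  0.055  3.141]
joint_vel [ 0.013  0.005  0.004  0.001  0.01  -0.001]
tau [  0.09  -36.793  26.145   0.038   0.23    0.   ]
ft_force [ 1.143  0.168 -1.987]
ft_torque [-0.072  0.002 -0.004]
[[ 0.988 -0.156  0.007]
 [-0.156 -0.986  0.055]
 [-0.002 -0.055 -0.998]]
```

Joint 6 has reached its limit at 3.14, because tool yaw = j1 + 180° − j6. With this grip the holder's yaw would need j6 ≈ 195°. The fix is to put the board back in its rack slot, regrip it with the tool turned half a turn (j6 ≈ 15° at the holder), and carry it across again.

```bash
python3 -m creep '0 0.05 0.3 0 -0.006;0 0.1 0.5 0 -0.006;0 0.13 0.77 0 -0.006;0 0.13 0.77 0 -0.006;0 0.13 0.77 0 -0.006' && python3 -c "
from h import *
plan(.5459,-.3726,.27,-8.2)"
```

```text
clock: 7.82
eef_pos: [0.4831, -0.1782, 0.264]
tool_rot: [0.997, -0.07, 0.001, -0.028]
ft_force: [0.5, -0.5, -1.2]
grip_width: 0.0104
grasp_force: 59.5
cur [ 0.4831 -0.1782  0.264 ] yaw -7.98 shift [ 0.595  1.221 -0.109] turn 0.0012 clock 7.83
```

```bash
python3 -m creep '0 0.15 0.3 -0.1 0;0 0.3 0.6 -0.1 0;0 0.45 0.9 -0.1 0;0 0.59 1 -0.1 0;0 0.59 1 -0.1 0' && python3 -c "
from h import *
plan(.5459,-.374,.22,-8.2)"
```

```text
clock: 8.45
eef_pos: [0.551, -0.3396, 0.2693]
tool_rot: [0.997, -0.069, 0.001, -0.028]
ft_force: [-0.5, 1.0, -2.2]
grip_width: 0.011
grasp_force: 59.6
cur [ 0.551  -0.3396  0.2693] yaw -7.93 shift [-0.001  0.25   0.315] turn 0.0015 clock 8.45
```

```bash
python3 -m creep '0 0 0.25 0 0.0015;0 0 0.25 0.15 0.0015;0 0 0.25 0.4 0.0015;0 0 0.25 0.4 0.0015;0 0 0.25 0.4 0.0015' && python3 - <<'E'
from h import *
plan(.5459,-.374,.138,-8.2)
save('scene','s2',(90,70,250,220),4)
for c in ('top',):
    camera(c)
    for t in ('rack','sticker','board'):print(c,t,[(np.round(d['at'],3).tolist(),round(d['conf'],2)) for d in spot_point(t,c)][:4])
E
```

```text
clock: 9.07
eef_pos: [0.5458, -0.3726, 0.2106]
tool_rot: [0.997, -0.071, 0.002, -0.027]
ft_force: [-0.5, 0.3, -1.9]
grip_width: 0.0109
grasp_force: 59.6
cur [ 0.5458 -0.3726  0.2106] yaw -8.14 shift [0.002 0.035 0.483] turn 0.0003 clock 9.07
top rack [([0.546, -0.322, 0.003], 0.56)]
top sticker [([0.553, -0.373, 0.156], 0.85)]
top board [([0.542, -0.367, 0.087], 0.9), ([0.553, -0.322, 0.011], 0.74)]
```

View pics/s2.png

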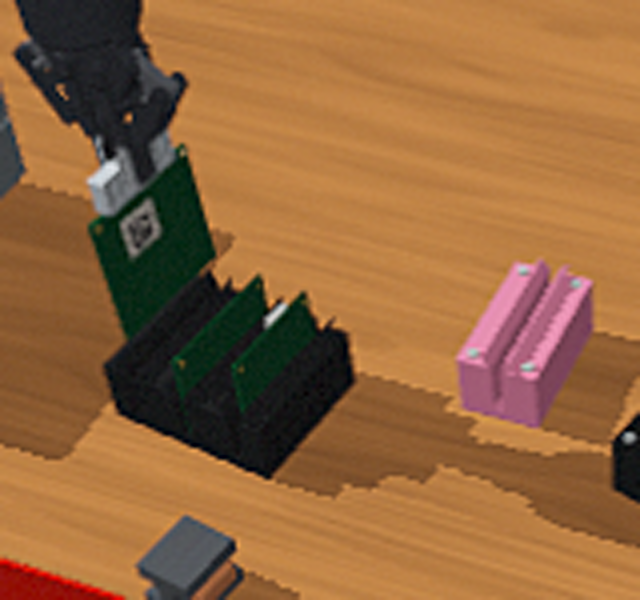

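The crop shows the board hanging over its own outer slot (crop 160,260), with its sticker towards +y and clear of its neighbours. Lowering it now.

```bash
python3 -m creep '0 0 0.01 0.12 0;0 0 0.02 0.24 0;0 0 0.025 0.36 0;0 0 0.03 0.44 0;0 0 0.03 0.46 0;0 0 0.03 0.46 0'
```

```text
clock: 10.07
eef_pos: [0.5451, -0.3744, 0.14]
tool_rot: [0.997, -0.072, 0.001, -0.027]
ft_force: [-0.6, -1.1, -2.7]
grip_width: 0.0105
grasp_force: 60.1
```

```bash
python3 -m creep '0.6 0 0 0 0;0.6 0 0 0 0;0.6 0 0 0 0;0.6 0 0 -0.3 0;0.6 0 0 -0.5 -0.059;0.6 0 0 -0.5 -0.118;0.6 0 0 -0.5 -0.177;0.6 0 0 -0.5 -0.236;0.6 0 0 -0.5 -0.295;0.6 0 0 -0.5 -0.354;0.6 0 0 -0.5 -0.413;0.6 0 0 -0.5 -0.472' && python3 -m creep '0.6 0 0 0 -0.059;0.6 0 0 0 -0.118;0.6 0 0 0 -0.177;0.6 0 0 0 -0.236;0.6 0 0 0 -0.295;0.6 0 0 0 -0.354;0.6 0 0 0 -0.413;0.6 0 0 0 -0.472;0.6 0 0 0 -0.528;0.6 0 0 0 -0.528' && python3 - <<'E'
from h import *
o=telemetry.get_obs();print(np.round(o['joint_pos'],3))
p=camera_params('wrist');im=camera('wrist');np.savez('w3.npz',e=p['eye'],a=p['attitude'],im=im)
cv2.imwrite('pics/w3.png',cv2.cvtColor(im,cv2.COLOR_RGB2BGR))
for t in ('board','rack'):print(t,[(np.round(d['at'],3).tolist(),round(d['conf'],2)) for d in spot_point(t,'wrist')][:4])
m=((im.min(2)>165)*255).astype(np.uint8)
n,l,s,c=cv2.connectedComponentsWithStats(m)
for i in range(1,n):
    if 300<s[i,4]<6000:
        ys,xs=np.nonzero(l==i);print(c[i],s[i,4],cv2.minAreaRect(onz('wrist',np.c_[xs,ys],.136,p)[:,:2].astype(np.float32)*1000))
plan(.5459,-.374,.2,-8)
E
```

```text
clock: 11.58
eef_pos: [0.5447, -0.3781, 0.2148]
tool_rot: [0.782, 0.623, 0.02, -0.019]
ft_force: [-0.4, 0.1, -0.1]
grip_width: 0.0509
grasp_force: 0.0
clock: 12.82
eef_pos: [0.5446, -0.3781, 0.2148]
tool_rot: [0.073, 0.997, 0.028, 0.001]
ft_force: [0.3, -0.2, -0.1]
grip_width: 0.0512
grasp_force: 0.0
[-0.627  0.614  0.475  1.458  0.049 -0.483]
board [([0.554, -0.278, 0.011], 0.89), ([0.543, -0.365, 0.011], 0.68), ([0.555, -0.321, 0.01], 0.63)]
rack [([0.551, -0.318, -0.001], 0.68), ([0.557, -0.276, 0.012], 0.62)]
[464.30391753  50.22721649] 2425 ((460.6622314453125, -219.07730102539062), (63.765525817871094, 16.57139778137207), 0.16680830717086792)
[479.20821114  49.4398827 ] 341 ((461.8433837890625, -208.86660766601562), (62.09983444213867, 2.487173557281494), 0.5104045271873474)
[493.81608392  48.10979021] 1430 ((462.20037841796875, -198.72433471679688), (61.30663299560547, 10.371793746948242), 0.7505075335502625)
[506.58732394  55.58028169] 710 ((462.5990295410156, -188.85203552246094), (59.087074279785156, 7.328516006469727), 0.042322635650634766)
[343.26415094 156.36792453] 424 ((518.4697265625, -304.61639404296875), (14.159235954284668, 16.746089935302734), 80.98824310302734)
[253.00996678 200.72624585] 1505 ((543.0372924804688, -374.12841796875), (12.415346145629883, 69.72348022460938), 82.10519409179688)
[473.93574297 293.58634538] 498 ((661.5455932617188, -196.721435546875), (55.46668243408203, 54.32944869995117), 79.34919738769531)
[503.27868852 351.07540984] 305 ((731.679931640625, -155.57049560546875), (40.15299606323242, 17.480884552001953), 42.1126594543457)
cur [ 0.5446 -0.3781  0.2147] yaw 171.66 shift [-0.005  0.023  0.099] turn -0.0019 clock 12.97
```

View pics/w3.png

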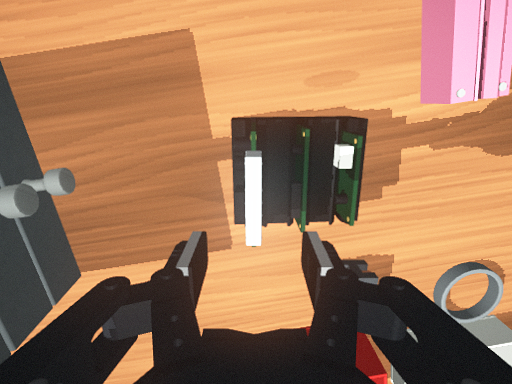

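The wrist view shows the board back in its outer slot, bar at (253,200), with its neighbours untouched at (305,180) and (350,180). The jaws line up with the bar from the flipped side.

```bash
python3 -m creep '0.6 0.011 0 0.25 -0.002;0.6 0.011 0 0.45 -0.002;0.6 0.011 0 0.525 -0.002;0.6 0.011 0 0.525 -0.002;0 0.011 0 0.525 -0.002;0 0.011 0 0.525 -0.002;0 0.011 0 0.525 -0.002;0 0.011 0 0.525 -0.002;0 0.011 0 0.525 -0.002' && python3 -m creep '0 0 0 -0.2 0;0 0 0 -0.5 0;0 0 0 -0.8 0;0 0 0 -0.9 0;0 0 0 -0.9 0' && python3 -c "
from h import *
plan(.4922,-.10,.272,-13.7)"
```

```text
clock: 14.1
eef_pos: [0.5443, -0.3743, 0.1376]
tool_rot: [0.069, 0.997, 0.027, 0.003]
ft_force: [-0.1, 0.1, 5.7]
grip_width: 0.0108
grasp_force: 60.8
clock: 14.72
eef_pos: [0.5428, -0.3814, 0.2716]
tool_rot: [0.069, 0.997, 0.027, 0.002]
ft_force: [-0.5, -1.1, -2.4]
grip_width: 0.0106
grasp_force: 59.9
cur [ 0.5428 -0.3814  0.2716] yaw 172.14 shift [0.591 1.809 0.095] turn 0.0324 clock 14.72
```

```bash
python3 -m creep '0 0.1 0.3 0 0;0 0.2 0.6 0 0;0 0.3 0.9 0 0;0 0.33 1 0 0' && python3 -m creep '0 0.1 0.3 0 0.015;0 0.2 0.6 0 0.032;0 0.26 0.9 0 0.032;0 0.26 0.9 0 0.032' && python3 -c "
from h import *
plan(.492,.002,.272,-13.7)"
```

```text
clock: 15.22
eef_pos: [0.5125, -0.2231, 0.2775]
tool_rot: [0.067, 0.997, 0.028, -0.0]
ft_force: [-0.7, -0.4, -2.6]
grip_width: 0.0103
grasp_force: 59.8
clock: 15.72
eef_pos: [0.4932, -0.0848, 0.2857]
tool_rot: [0.116, 0.993, 0.028, -0.001]
ft_force: [0.7, -0.1, -3.1]
grip_width: 0.0108
grasp_force: 59.9
cur [ 0.4932 -0.0848  0.2857] yaw 166.63 shift [0.141 0.555 0.123] turn 0.0018 clock 15.72
```

```bash
python3 -m creep '0 0.07 0.27 0.05 0.002;0 0.14 0.55 0.1 0.002;0 0.14 0.55 0.3 0.002;0 0.14 0.55 0.48 0.002;0 0.14 0.55 0.48 0.002;0 0.14 0.55 0.48 0.002' && python3 - <<'E'
from h import *
plan(.492,.002,.139,-13.7);print(R.from_quat(telemetry.get_obs()['tool_rot']).as_matrix()[:,2])
save('scene','s3',(200,90,340,230),4)
for c in ('scene','top'):
    if c=='top':camera(c)
    for t in ('holder','sticker','board'):print(c,t,[(np.round(d['at'],3).tolist(),round(d['conf'],2)) for d in spot_point(t,c)][:4])
E
```

```text
clock: 16.48
eef_pos: [0.4938, 0.0012, 0.2197]
tool_rot: [0.122, 0.992, 0.028, 0.0]
ft_force: [0.6, -0.4, -1.7]
grip_width: 0.0108
grasp_force: 59.8
cur [0.4938 0.0012 0.2197] yaw 165.97 shift [ 0.01  -0.027  0.537] turn -0.0018 clock 16.48
[ 0.00695834  0.05465145 -0.99848125]
scene holder [([0.444, -0.138, 0.002], 0.84), ([0.488, 0.008, -0.001], 0.64)]
scene sticker [([0.491, 0.009, -0.001], 0.66), ([0.504, 0.005, 0.159], 0.62)]
scene board [([0.553, -0.323, 0.013], 0.84), ([0.553, -0.277, 0.008], 0.8), ([0.491, 0.007, 0.094], 0.7)]
top holder [([0.446, -0.133, 0.002], 0.87)]
top sticker [([0.674, 0.112, -0.004], 0.5)]
top board [([0.554, -0.276, 0.007], 0.75), ([0.552, -0.323, 0.016], 0.57)]
```

View pics/s3.png

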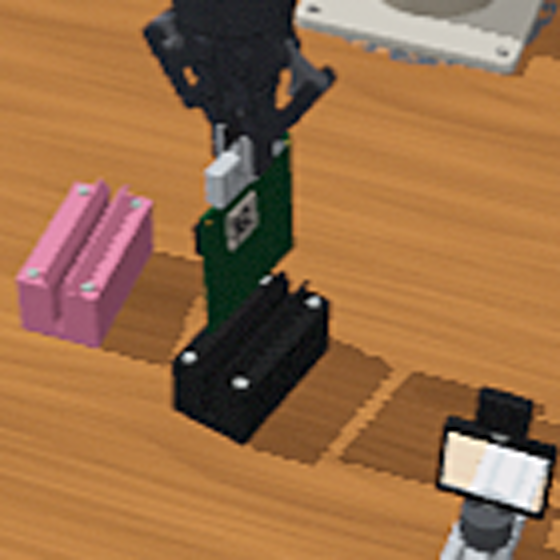

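The crop shows the board over the black holder (250,340), sticker facing the mirror at (495,470). Lowering it into the slot.

```bash
python3 -m creep '0 0.01 -0.01 0.1 -0.002;0 0.01 -0.015 0.22 -0.002;0 0.01 -0.02 0.34 -0.002;0 0.01 -0.025 0.46 -0.002;0 0.01 -0.027 0.53 -0.002;0 0.01 -0.027 0.53 -0.002;0 0.01 -0.027 0.53 -0.002'
```

```text
clock: 17.75
eef_pos: [0.4919, 0.0027, 0.1405]
tool_rot: [0.118, 0.993, 0.028, 0.001]
ft_force: [0.5, 0.4, -0.9]
grip_width: 0.0106
grasp_force: 59.9
```

```bash
python3 -m creep '0 0 0 0.025 0;0 0 0 0.03 0;0 0 0 0.03 0;0.6 0 0 0.03 0;0.6 0 0 0.03 0;0.6 0 0 0.03 0;0.6 0 0 -0.3 0;0.6 0 0 -0.6 0;0.6 0 0 -0.75 0;0.6 0 0 -0.75 0' && python3 - <<'E'
from h import *
p=camera_params('wrist');im=camera('wrist')
cv2.imwrite('pics/w4.png',cv2.cvtColor(im,cv2.COLOR_RGB2BGR))
for t in ('board','sticker','holder','mirror_tab','lens'):print(t,[(np.round(d['at'],3).tolist(),round(d['conf'],2)) for d in spot_point(t,'wrist')][:4])
m=((im.min(2)>150)*255).astype(np.uint8)
n,l,s,c=cv2.connectedComponentsWithStats(m)
for i in range(1,n):
    if 500<s[i,4]<6000:
        ys,xs=np.nonzero(l==i);print(c[i].round(),s[i,4],cv2.minAreaRect(onz('wrist',np.c_[xs,ys],.136,p)[:,:2].astype(np.float32)*1000))
for c in ('scene','top'):
    camera(c)
    for t in ('sticker','board','mirror_tab','lens','station'):print(c,t,[(np.round(d['at'],3).tolist(),round(d['conf'],2)) for d in spot_point(t,c)][:4])
plan(.584,.201,.25,0)
E
```

```text
clock: 19.0
eef_pos: [0.4919, -0.0036, 0.2538]
tool_rot: [0.119, 0.993, 0.028, 0.002]
ft_force: [0.1, 0.6, -0.8]
grip_width: 0.0508
grasp_force: 0.0
board [([0.492, 0.012, 0.009], 0.76)]
sticker [([0.502, 0.004, 0.084], 0.7)]
holder [([0.49, 0.01, 0.001], 0.82), ([0.447, -0.138, 0.001], 0.73)]
mirror_tab [([0.582, 0.204, 0.143], 0.84)]
lens [([0.741, 0.199, 0.082], 0.92)]
[496.  44.] 1610 ((423.6436767578125, 218.0261688232422), (46.01934814453125, 26.61331558227539), 1.5372600555419922)
[141. 151.] 863 ((439.30657958984375, -80.06261444091797), (81.15148162841797, 9.716337203979492), 0.13580623269081116)
[101. 161.] 1391 ((440.058837890625, -113.54324340820312), (82.38655853271484, 11.796786308288574), 0.45926931500434875)
[251. 185.] 1077 ((489.8143310546875, 0.7207164764404297), (11.78327751159668, 70.26237487792969), 76.57520294189453)
[399. 203.] 2006 ((556.3729248046875, 135.4154510498047), (32.68987274169922, 133.4490966796875), 88.2430419921875)
[412. 250.] 656 ((594.6428833007812, 137.19593811035156), (10.351778030395508, 85.73930358886719), 88.431396484375)
[496. 247.] 677 ((616.8878784179688, 219.56983947753906), (39.99789810180664, 39.27897262573242), 6.070394515991211)
scene sticker [([0.5, 0.009, 0.078], 0.57), ([0.494, 0.011, 0.001], 0.29)]
scene board [([0.488, 0.01, 0.009], 0.96), ([0.552, -0.321, 0.014], 0.75), ([0.553, -0.279, 0.006], 0.72)]
scene mirror_tab [([0.582, 0.201, 0.141], 0.69), ([0.584, 0.198, 0.001], 0.23)]
scene lens [([0.742, 0.202, 0.079], 0.72)]
scene station [([0.583, 0.198, 0.002], 0.97)]
top sticker []
top board [([0.554, -0.275, 0.01], 0.61), ([0.554, -0.323, 0.012], 0.5)]
top mirror_tab [([0.58, 0.202, 0.14], 0.62)]
top lens [([0.744, 0.198, 0.082], 0.66), ([0.555, -0.278, 0.011], 0.36)]
top station [([0.585, 0.204, 0.001], 0.62), ([0.55, -0.322, 0.005], 0.22)]
cur [ 0.4906 -0.0035  0.2522] yaw 166.4 shift [-0.284  1.468  0.093] turn -0.0756 clock 19.9
```

View pics/w4.png

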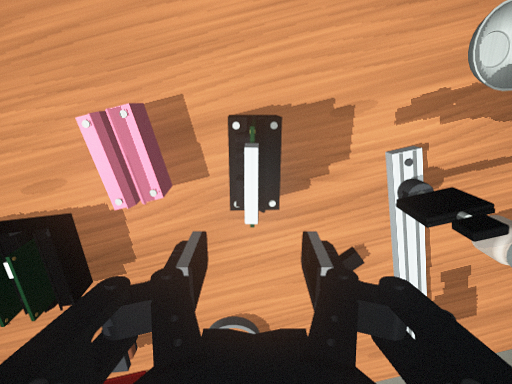

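The wrist view shows the board let go and centred in the black holder, with its bar at (251,185). The bar measures 11.8 x 70.3 mm at 136 mm height, so it is fully home, and it leans about 4°. The tab is at (480,225), and the dish and relay are untouched.

Sticker ≈ (0.501, 0.005), pivot ≈ (0.5835, 0.2015) and lens ≈ (0.7425, 0.200). The mirror normal therefore needs a world angle of about -56.6°, which is j ≈ 0.98. I'll grip the tab at tool yaw -90° and finish at -146.6°.

```bash
python3 -m creep '0.6 -0.07 0.3 -0.1 0;0.6 -0.14 0.6 -0.1 0;0.6 -0.2 0.9 0 0;0.6 -0.2 1 0 0;0.6 -0.2 1 0 0' && python3 -m creep '0.6 -0.08 0.2 0 -0.059;0.6 -0.08 0.47 0 -0.118;0.6 -0.08 0.47 0 -0.177;0.6 -0.08 0.47 0 -0.236;0.6 -0.08 0.47 0 -0.295;0.6 -0.08 0.47 0 -0.354;0.6 -0.08 0.47 0 -0.413;0.6 -0.08 0.47 0 -0.472;0.6 -0.08 0.47 0 -0.531;0.6 -0.08 0.47 0 -0.576;0.6 -0.08 0.47 0 -0.576' && python3 - <<'E'
from h import *
plan(.5835,.2015,.2,-90)
p=camera_params('wrist');im=camera('wrist')
cv2.imwrite('pics/w5.png',cv2.cvtColor(im,cv2.COLOR_RGB2BGR))
for t in ('mirror_tab','station','lens'):print(t,[(np.round(d['at'],3).tolist(),round(d['conf'],2)) for d in spot_point(t,'wrist')][:4])
E
```

```text
clock: 20.52
eef_pos: [0.5548, 0.1357, 0.2599]
tool_rot: [0.118, 0.993, 0.027, -0.0]
ft_force: [-0.2, 0.2, -1.3]
grip_width: 0.0513
grasp_force: 0.0
clock: 21.9
eef_pos: [0.5833, 0.199, 0.2646]
tool_rot: [-0.706, 0.708, 0.017, 0.022]
ft_force: [0.1, 0.3, 0.6]
grip_width: 0.0514
grasp_force: 0.0
cur [0.5833 0.199  0.2646] yaw -90.13 shift [0.007 0.002 0.431] turn -0.0007 clock 21.9
mirror_tab [([0.581, 0.206, 0.143], 0.81)]
station [([0.58, 0.198, -0.003], 0.92)]
lens [([0.743, 0.204, 0.084], 0.87)]
```

View pics/w5.png

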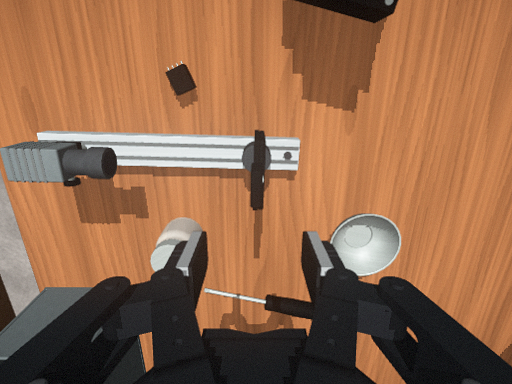

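The wrist view shows the parked tab and mirror frame edge-on at (258,170), centred between the jaws. The profile runs to the camera on the left at (90,160), about -1° in yaw. The jar and dish stay below the fingers' level.

```bash
python3 -m creep '0.6 0.01 0 0.3 0;0.6 0.02 0 0.6 0;0.6 0.023 0 0.785 0;0.6 0.023 0 0.785 0;0 0.023 0 0.785 0;0 0.023 0 0.785 0;0 0.023 0 0.785 0;0 0.023 0 0.785 0;0 0.023 0 0.785 0' && python3 -c "
from h import *
plan(.5825,.202,.147,-146.7)"
```

```text
clock: 23.22
eef_pos: [0.5827, 0.204, 0.1484]
tool_rot: [0.707, -0.707, -0.018, -0.022]
ft_force: [-6.0, 0.4, 6.1]
grip_width: 0.0084
grasp_force: 59.8
cur [0.5827 0.204  0.1484] yaw -89.97 shift [0.014 0.001 0.009] turn 0.3152 clock 23.23
```

```bash
python3 -m creep '0 0.005 0 0 0.04;0 0.01 0 0 0.08;0 0.01 0 0 0.12;0 0.01 0 0 0.16;0 0.01 0 0 0.2;0 0.01 0 0 0.24;0 0.01 0 0 0.28;0 0.01 0 0 0.315;0 0.01 0 0 0.315;0 0.01 0 0 0.315' && python3 - <<'E'
from h import *
plan(.5825,.202,.147,-146.7);print(telemetry.get_obs()['ft_torque'])
p=camera_params('wrist');im=camera('wrist')
cv2.imwrite('pics/w6.png',cv2.cvtColor(im,cv2.COLOR_RGB2BGR))
for c in ('scene','wrist'):
    if c=='scene':camera(c)
    for t in ('sticker','board','mirror_tab','sight','lens'):print(c,t,[(np.round(d['at'],3).tolist(),round(d['conf'],2)) for d in spot_point(t,c)][:2])
E
```

```text
clock: 24.48
eef_pos: [0.584, 0.2032, 0.1485]
tool_rot: [-0.288, 0.957, 0.026, 0.012]
ft_force: [-7.0, 2.2, 2.7]
grip_width: 0.0091
grasp_force: 68.3
cur [0.584  0.2032 0.1485] yaw -146.58 shift [ 0.013 -0.001  0.009] turn 0.0007 clock 24.48
[-0.29126857 -0.28843442  0.12411719]
scene sticker [([0.497, 0.007, 0.076], 0.65), ([0.688, 0.334, -0.005], 0.64)]
scene board [([0.554, -0.278, 0.009], 0.67), ([0.551, -0.324, 0.01], 0.62)]
scene mirror_tab [([0.583, 0.201, 0.14], 0.73), ([0.551, -0.322, 0.001], 0.19)]
scene sight [([0.584, 0.198, 0.002], 0.54)]
scene lens [([0.741, 0.198, 0.08], 0.93)]
wrist sticker []
wrist board []
wrist mirror_tab [([0.583, 0.206, 0.143], 0.95)]
wrist sight []
wrist lens []
```

View pics/w6.png

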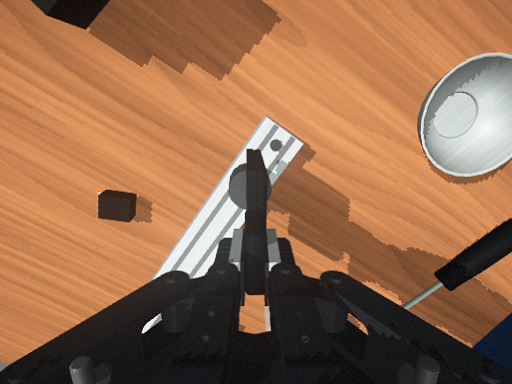

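The wrist view shows the jaws closed on the tab, with the frame at (254,150)–(256,228) turned with the tool. The board and bystanders are clear. I'll measure the frame line in world coordinates as a check on the angle.

```bash
python3 - <<'E'
from h import *
p=camera_params('wrist');g=cv2.imread('pics/w6.png',0)
C=[];W=[]
for y in range(156,226,3):
    r=g[y].astype(int)<45
    x0=x1=256
    while r[x0-1]:x0-=1
    while r[x1+1]:x1+=1
    C.append(((x0+x1)/2,y));W.append(x1-x0)
print(W)
for z in (.114,.13):
    P=onz('wrist',C,z,p)[:,:2]
    for a in (slice(None),slice(0,8),slice(14,None)):
        Q=P[a];v=np.linalg.svd(Q-Q.mean(0))[2][0];print(z,np.degrees(np.arctan2(v[1],v[0])),Q.mean(0))
print(camera_params('wrist')['eye'])
E
```

```text
[0, 0, 0, 0, 0, 0, 0, 0, 0, 0, 1, 0, 1, 0, 1, 1, 0, 2, 7, 17, 20, 12, 18, 16]
0.114 34.62821736348185 [0.56202607 0.19187123]
0.114 33.66588029286541 [0.55019644 0.18375795]
0.114 34.58456078093935 [0.5724779  0.19916068]
0.13 34.62821736348186 [0.55763282 0.18800427]
0.13 33.66588029286537 [0.54704307 0.18074135]
0.13 34.58456078093927 [0.56698919 0.19452971]
[0.52011003 0.15497649 0.26665627]
```

```bash
python3 - <<'E'
from h import *
p=camera_params('wrist');g=cv2.imread('pics/w6.png',0)
for y in (160,190,220):print(y,g[y,236:280].tolist())
for th in (60,80):
    C=[];W=[]
    for y in range(152,176,2):
        r=g[y].astype(int)<th;x0=x1=255
        while r[x0-1]:x0-=1
        while r[x1+1]:x1+=1
        C.append(((x0+x1)/2,y));W.append(x1-x0)
    print(th,W,C[0],C[-1])
    P=onz('wrist',C,.114,p)[:,:2];v=np.linalg.svd(P-P.mean(0))[2][0];print(np.degrees(np.arctan2(v[1],v[0])),P.mean(0))
E
```

```text
160 [215, 240, 240, 237, 237, 238, 239, 237, 238, 233, 162, 40, 44, 47, 47, 46, 50, 48, 49, 50, 48, 50, 43, 47, 45, 39, 32, 154, 238, 238, 239, 239, 239, 240, 240, 237, 234, 187, 138, 148, 140, 116, 107, 162]
190 [96, 102, 97, 99, 101, 97, 99, 104, 95, 88, 69, 50, 46, 52, 54, 54, 46, 51, 48, 49, 48, 47, 47, 50, 48, 50, 43, 51, 41, 38, 39, 58, 70, 60, 59, 78, 103, 98, 103, 102, 100, 95, 101, 95]
220 [240, 240, 239, 240, 240, 237, 240, 243, 213, 54, 42, 39, 44, 40, 41, 44, 41, 42, 41, 43, 41, 41, 41, 37, 38, 35, 39, 40, 33, 40, 113, 162, 155, 142, 140, 133, 134, 136, 138, 145, 149, 150, 157, 160]
60 [13, 13, 13, 14, 15, 15, 17, 17, 19, 18, 19, 16] (253.5, 152) (258.0, 174)
43.47431911692248 [0.5488804  0.18214609]
80 [13, 13, 14, 14, 15, 16, 20, 25, 29, 20, 20, 21] (253.5, 152) (256.5, 174)
37.87704703504246 [0.54914292 0.18174007]
```

```bash
python3 - <<'E'
from h import *
p=camera_params('wrist');g=cv2.imread('pics/w6.png',0).astype(float)
def edge(y,side):
    r=g[y]; rng=range(255,235,-1) if side<0 else range(256,275)
    for x in rng:
        if r[x+side]>90 and r[x]<=90: return x+side*(90-r[x])/(r[x+side]-r[x])
for side in(-1,1):
    E=np.array([(edge(y,side) or np.nan,y) for y in range(151,228,2)]);print(side,np.round(E[:,0],1).tolist())
    for a,b,z in((151,182,.114),(195,228,.114),(195,228,.152)):
        Q=E[(E[:,1]>=a)&(E[:,1]<b)];Q=Q[~np.isnan(Q[:,0])]
        P=onz('wrist',Q,z,p)[:,:2];v=np.linalg.svd(P-P.mean(0))[2][0];print(a,z,np.degrees(np.arctan2(v[1],v[0])).round(2),P.mean(0),(P[0]-P[-1]))
E
```

```text
-1 [246.6, 246.6, 246.6, 246.6, 246.6, 246.6, 246.1, 239.2, 237.3, nan, 244.8, 244.8, 245.2, 245.1, 245.3, 245.3, 245.3, 245.0, 245.1, 245.2, 244.9, 245.0, 245.1, 245.2, 245.3, 245.6, 245.6, 245.8, 245.9, 246.4, 245.7, 244.7, 244.7, 244.7, 244.8, 244.7, 243.9, 243.2, 243.8]
151 0.114 28.99 [0.55322767 0.17839426] [-0.01465921 -0.00866497]
195 0.114 29.85 [0.57591801 0.19319879] [-0.01742957 -0.01037958]
195 0.152 29.85 [0.562026   0.18368429] [-0.01309091 -0.00779584]
1 [260.0, 260.3, 261.0, 261.6, 262.2, 262.8, 263.3, 264.1, 264.5, 265.9, 267.2, 267.6, 267.8, 268.2, 268.8, 269.5, 269.7, 270.2, 271.4, 271.4, 271.5, 271.4, 270.7, 272.5, 268.8, 267.2, 266.9, 267.2, 267.3, 266.9, 266.5, 266.5, 266.2, 266.0, 265.8, 265.7, 265.8, 265.8, 265.8]
151 0.114 52.15 [0.54737101 0.18765251] [-0.0112634 -0.014001 ]
195 0.114 26.55 [0.56898713 0.20408175] [-0.01833371 -0.00910149]
195 0.152 26.55 [0.55682039 0.19185821] [-0.01376998 -0.0068359 ]
```

The tab is clamped flush at 68 N, so the mirror follows the tool. The tool yaw of -146.6° puts the normal at -56.6°, as required, and the ±2.4° tolerance covers what remains uncertain. Handing in.

```bash
python3 -m creep '0 0 0 0 0;0 0 0 0 0' && python3 -c "
from workcell import *
print(ticket.job_done())"
```

```text
clock: 25.32
eef_pos: [0.5841, 0.2032, 0.1485]
tool_rot: [-0.288, 0.957, 0.026, 0.012]
ft_force: [-6.4, 2.5, 3.8]
grip_width: 0.0091
grasp_force: 68.3
the job is handed in; nothing more can be done
None
```

I handed the job in at 25.3 s with the board home in the black holder, sticker towards the mirror, let go, and the mirror gripped still at about 0.98 rad; that angle comes from the tool's yaw (no camera check of it succeeded), and no verdict was returned.

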